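# Stack two spot plates with a separator sheet between

## Task

Put the porcelain spot plates away: lay the long grey separator sheet (the one as long as a plate, not the short one) flat over the six-well plate that sits in the steel tray, then stack the other six-well plate flat on the sheet, with the edges of all three lined up. Set the upper plate down gently, never letting it drop, and leave the bottom plate in its tray.

Things in the scene. Friction and masses are not known exactly. Their poses are not given: they have to be found in the camera images.
- lower_plate: Bottom spot plate: white porcelain, 92 (x) by 56 (y) by 14 mm (z), six shallow wells (3 x 2) in its top, loose with 3 mm play in a low steel tray (106 x 70 mm, fixed to the bench; floor 4 mm, rim 10 mm above the bench), so its top is 18 mm above the bench. Origin: centre of its underside; x along its length, z up. The tray's place and turn vary.
- separator: Long separator sheet: stiff grey plastic, 96 (x) by 60 (y) by 5 mm (z), 30 g. Starts on a fixed white block 20 mm high, 40 (x) by 36 mm (y), so its sides overhang 12 mm and can be gripped across y from above. Origin: centre of its underside; x along its length, z up. An unwanted sheet, equally wide but 50 mm long, lies on a like block. All places vary, left or right of the tray.
- upper_plate: Upper spot plate, same as the bottom one: 92 (x) by 56 (y) by 14 mm (z), six wells, 110 to 200 g, flat on the bench, wells up, left or right of the tray. Origin: centre of its underside; x along its length, z up; grip it across y. An unwanted three-well plate, 92 by 30 mm, lies on the bench too. A dropper-bottle rack (81 mm high) and a timer stand far left and right.
There are look-alikes about, which are no part of the job. What is shaped like the lower_plate but purple is not meant.

How it is judged:
On the way, in this order (a step that is already met when the one before it is completed fails the run):
1. the long separator sheet lies flat on the bottom plate, lined up with it and let go (horizontal distance between separator and lower_plate below 0.015 m and angle between the x axis of separator and the x axis of lower_plate, either way round below 0.2 rad and z of separator in the frame of lower_plate between 0.012 and 0.0165 m and angle between separator's own z axis and vertical below 0.08 rad and contact force between the fingers and separator below 0.1 N), for 0.2 s.
2. the upper plate lies flat on the separator sheet, lined up and let go (horizontal distance between upper_plate and lower_plate below 0.015 m and angle between the x axis of upper_plate and the x axis of lower_plate, either way round below 0.2 rad and z of upper_plate in the frame of lower_plate between 0.0165 and 0.022 m and angle between upper_plate's own z axis and vertical below 0.08 rad and contact force between the fingers and upper_plate below 0.1 N), for 0.2 s.
At the end, for the whole second after the job is handed in: Bottom plate flat in its tray (moved under 15 mm), the long sheet flat directly on it and the upper six-well plate flat directly on the sheet, each centred within 15 mm and lined up within 0.2 rad of the bottom plate, either way round; all at rest and released (horizontal distance between each of separator, upper_plate and lower_plate below 0.015 m and angle between the x axis of each of separator, upper_plate and the x axis of lower_plate, either way round below 0.2 rad and z of separator in the frame of lower_plate between 0.012 and 0.0165 m and angle between each of separator, upper_plate, lower_plate's own z axis and vertical below 0.08 rad and z of upper_plate in the frame of lower_plate between 0.0165 and 0.022 m and distance of lower_plate from where it was at the start of the episode below 0.015 m and linear speed of each of upper_plate, separator, lower_plate below 0.02 m/s); the robot touches nothing.
It fails at once if the upper plate is let go or slips from the fingers more than about 20 mm above its place in the stack (underside higher than 45 mm above the bench) (height (world z) of upper_plate above 0.045 m and contact force between the fingers and upper_plate below 0.1 N).
It also fails if it takes over 64 s, if anything falls off the work surface, if the arm or the gripper's body presses on something with over 40 N, if the wrist force passes 120 N, or if a joint passes its speed limit or range.

## Robot

A 6-joint arm with a two-finger parallel gripper is mounted at the origin on the work surface. World frame = base frame: x ahead of the robot, y to its left, z up, the work surface at z = 0. Lengths are in m, angles in rad, forces in N, time in s.
With the tool pointing down it reaches from about 0.4 to 0.825 m from the base axis. Payload 7 kg.
Tool frame: the origin (TCP) lies on the centre line of the jaws, within the pads' length; the fingertips stand 22 mm ahead of it and the grasp point (between the pads) lies 3 mm ahead of it (arm.tcp_to_tips is the distance from the TCP to the fingertips, in m); z points along the fingers, y is the line along which they close (so a half turn about z gives the same grasp; the last joint's range is limited). The gripper opens to 88 mm and grips with 3 to 60 N. Pads are 19 mm wide; open, the fingers measure 130 mm over their backs; the gripper's body (78 mm by 193 mm) begins 47 mm behind the grasp point.
Start: joints at [1.437, 0.359, 0.012, 0, -1.224, -0.288], TCP at [0.276, 0.616, 0.249] pointing down, gripper open.
Joint ranges: [-3.07, 3.07], [-1.43, 2.12], [-1.02, 1.25], [-3.03, 1.67], [-3.05, -0], [-3.03, 3.03]. Speed limits (rad/s): [2.39, 2.39, 3.01, 3.14, 3.14, 3.14].

## Interface

Orientations are given as [roll, pitch, yaw] about the fixed x, y, z axes, in that order (R = Rz(yaw) Ry(pitch) Rx(roll)).
In Python, from station import arm gives the robot as it stands.
- The arm moves only by the tool jog_arm, never from a script. Its argument "targets" is a list of rows, each an object of numbers: "dx", "dy", "dz": the shift along the tool's x, y, z in mm; "rx", "ry", "rz": the turn, a rotation vector about the tool's x, y, z in rad; "gripper": the closure, from 0 (fully open) to 1 (shut). In form: [{"dx": .., "dy": .., "dz": .., "rx": .., "ry": .., "rz": .., "gripper": ..}, ...]. A call has exactly 8 rows; each row is the pose to reach, as a shift and turn from the pose commanded when the call began, along the tool's axes at that moment; what a row does not reach only later rows make up. A row lasts 1/12 s, in which the tool goes at most 41.7 mm and 7.16 degrees, less where a joint would pass 70% of its speed; a pose out of reach is approached as far as the arm can. A call with a gripper value outside its range is refused whole. The fingers move at their own pace and stop on an object; "force" is the grip in N (left out, the last holds). Time passes only in rows, so rows that repeat a pose let the fingers close, or fill a call up. It gives the time, the measured TCP pose, the force, the opening and the grip force at its end, in the units of the state.
- arm.get_state(): the state, without advancing time (a new reading comes with each control period).
- arm.grab_frame(name): name is "scene" or "top" or "wrist"; returns a dict with "frame" (384x512x3 uint8, red, green, blue), "z_map" (384x512 float32, m along the optical axis (not along the pixel's ray), 0 where there is no reading), "fx", "fy", "cx", "cy" (pixels), "view" (4x4, takes a point from world to camera coordinates). Camera axes: x right, y down, z forward; pixel columns grow to the right and rows downward; lengths in m; the calibration is good to about 2 mm. A picture is of the moment at which its call begins.
- arm.job_done(): hands the job in; it is judged then, once.
The state is a dict: "t": time; "q": joint angles; "qd": joint speeds; "joint_efforts": joint torques, N m; "eef_pos": TCP position; "ee_rot": TCP orientation; "force": force on the tool from outside, world axes, zero at the start; "moment": the same for the moment, N m; "width": finger opening in m; "gripper_force": force on a finger pad.
Only numpy, scipy, OpenCV 4.12 (cv2) and the standard library are available. Lean on these libraries where they do the work, as an engineer would, in place of code of your own. Each camera call takes 0.05 s, during which the arm holds its last target. There are 200 camera calls.

## Working session

There is one attempt and no reset: what is moved stays moved. The work goes in short steps, Python scripts to look and compute and a tool call to move; the robot and the scene stay as the last step left them, time stands still between calls to the robot, and variables do not carry over. Pictures are saved under pics/ and viewed, at most 10 in all, crops included, and the job is handed in when it is done.

Besides the shell and the picture viewer there is one more tool, called after "Call:" as a command line: name --argument value ..., lists and objects as JSON in quotes. jog_arm: Moves the arm, as the interface text tells. Its arguments: {"type":"object","properties":{"targets":{"type":"array","items":{"type":"object","properties":{"dx":{"type":"number"},"dy":{"type":"number"},"dz":{"type":"number"},"rx":{"type":"number"},"ry":{"type":"number"},"rz":{"type":"number"},"gripper":{"type":"number"}}}},"force":{"type":"number"}},"required":["targets"]}

```bash
mkdir -p pics; cat > h.py <<'E'
import numpy as np, cv2
from station import arm
def world(f):
    z=f["z_map"]; v,u=np.indices(z.shape)
    P=np.stack([(u-f["cx"])/f["fx"]*z,(v-f["cy"])/f["fy"]*z,z,np.ones_like(z)],-1)
    return (P@np.linalg.inv(np.array(f["view"])).T)[...,:3]
def save(f,n): cv2.imwrite("pics/"+n,cv2.cvtColor(f["frame"],cv2.COLOR_RGB2BGR))
E
python3 - <<'E'
from h import *
s=arm.get_state(); print({k:np.round(s[k],3) for k in ("t","q","eef_pos","ee_rot","width")})
f=arm.grab_frame("top"); save(f,"top.png"); W=world(f); np.save("W.npy",W); np.save("F.npy",f["frame"])
print(f["fx"],np.round(f["view"],3))
E
```

```text
{'t': np.float64(0.0), 'q': array([ 1.437,  0.359,  0.011, -0.   , -1.224, -0.288]), 'eef_pos': array([0.276, 0.615, 0.248]), 'ee_rot': array([ 3.14 , -0.   , -0.422]), 'width': np.float64(0.087)}
373.47479853114095 [[ 0.022 -1.    -0.005  0.007]
 [-0.991 -0.021 -0.136  0.517]
 [ 0.136  0.008 -0.991  0.887]
 [ 0.     0.     0.     1.   ]]
```

View pics/top.png

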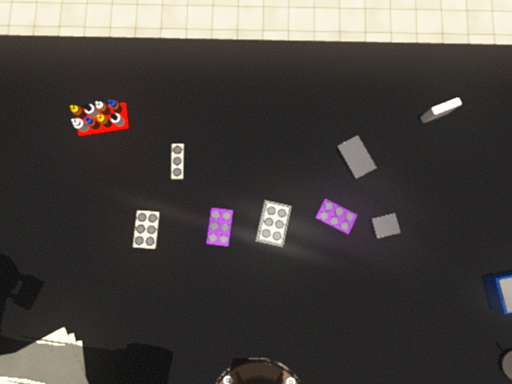

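The top view shows these things:
- White six-well plates: one in the tray at (274,223), one loose at (146,229).
- Purple look-alikes at (220,227) and (336,216), and a three-well plate at (177,161).
- Grey sheets: a long one at (357,157) and a short one at (386,225).

I choose the tray plate (274,223), the long sheet (357,157) and the loose white six-well plate (146,229).

```bash
cat >> h.py <<'E'
def rect(W,F,px,zlo,zhi,r=45):
    u,v=px; m=np.zeros(W.shape[:2],bool); m[max(0,v-r):v+r,max(0,u-r):u+r]=1
    m&=(W[...,2]>zlo)&(W[...,2]<zhi)
    n,l=cv2.connectedComponents(m.astype(np.uint8),connectivity=4)
    best=np.argmax([0]+[(l==i).sum() for i in range(1,n)]) if l[v,u]==0 else l[v,u]
    p=W[l==best]
    c,(a,b),t=cv2.minAreaRect((p[:,:2]*1000).astype(np.float32))
    if a<b: a,b,t=b,a,t+90
    t=(t+90)%180-90
    return np.round(c,1),round(a,1),round(b,1),round(t,1),np.round(np.median(p[:,2])*1000,1)
E
python3 - <<'E'
from h import *
W=np.load("W.npy");F=np.load("F.npy")
print(W[60:340:40,300,2].round(4))
for n,px,lo,hi in [("tray",(274,223),.005,.03),("lower",(274,223),.0135,.03),("long",(357,157),.015,.04),("short",(386,225),.015,.04),("upper",(146,229),.006,.03),("three",(177,161),.006,.03),("purpleL",(220,227),.005,.05),("purpleR",(336,216),.005,.05)]:
    print(n,rect(W,F,px,lo,hi))
a=F[110:260,110:420]; cv2.imwrite("pics/crop.png",cv2.resize(cv2.cvtColor(a,cv2.COLOR_RGB2BGR),None,fx=2.5,fy=2.5,interpolation=cv2.INTER_CUBIC))
E
```

```text
[-0.0009  0.     -0.0017  0.0045 -0.003  -0.0028 -0.005 ]
tray (array([450.2, -28. ]), 106.2, 71.5, -11.2, np.float64(17.1))
lower (array([449.9, -29.3]), 92.1, 55.8, -11.8, np.float64(17.8))
long (array([ 622.2, -236. ]), 96.5, 60.9, 28.6, np.float64(24.4))
short (array([ 449.3, -305.2]), 60.5, 49.6, -75.4, np.float64(24.5))
upper (array([427.8, 290.4]), 92.1, 57.9, -3.5, np.float64(13.9))
three (array([603.2, 220.5]), 90.4, 30.3, 1.4, np.float64(14.0))
purpleL (array([438.2, 106.3]), 91.6, 56.2, -5.7, np.float64(13.8))
purpleR (array([ 470.5, -185.8]), 92.4, 56.0, 64.0, np.float64(13.5))
```

View pics/crop.png

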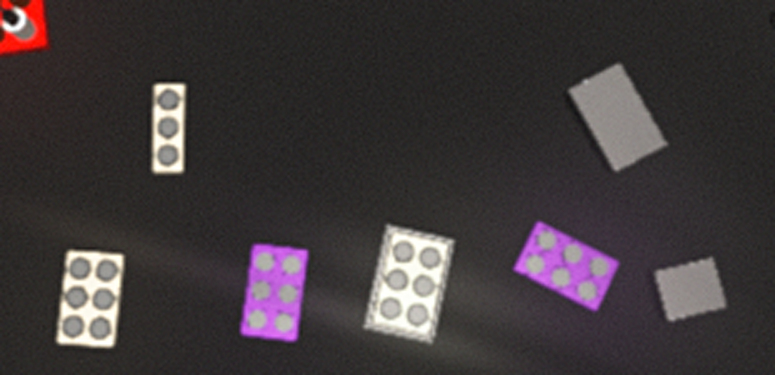

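Crop check: the long sheet (upper right in the crop, 96x61 mm), the white tray plate (centre) and the loose white six-well plate (lower left, 92x57 mm) are confirmed. The purple plates, the three-well plate and the short sheet (60x50 mm) are rejected.

Next I move towards the sheet.

Call:
jog_arm --targets '[{"dx": 20, "dy": 20, "dz": 5}, {"dx": 50, "dy": 48, "dz": 15}, {"dx": 79, "dy": 76, "dz": 25}, {"dx": 108, "dy": 104, "dz": 35}, {"dx": 137, "dy": 132, "dz": 45}, {"dx": 166, "dy": 160, "dz": 55}, {"dx": 195, "dy": 188, "dz": 65}, {"dx": 224, "dy": 216, "dz": 70}]'

```text
invalid input at $.targets[0]: expected keys dx, dy, dz, rx, ry, rz, gripper
```

```bash
cat > go.py <<'E'
import sys
from h import *
from scipy.spatial.transform import Rotation as R
x,y,z,yaw=map(float,sys.argv[1:])
s=arm.get_state(); r=R.from_euler("xyz",s["ee_rot"]); g=R.from_euler("xyz",[np.pi,0,np.radians(yaw)])
print("t",round(float(s["t"]),2),"pos",np.round(np.array(s["eef_pos"])*1000,1),"yaw",np.degrees(s["ee_rot"]).round(1),"F",np.round(s["force"],1),"w",round(float(s["width"])*1000,1))
print("d",(r.inv().apply(np.array([x,y,z])-np.array(s["eef_pos"])*1000)).round(1),"rot",(r.inv()*g).as_rotvec().round(3),"q",np.round(s["q"],2))
E
python3 go.py 622 -236 100 28.6
```

```text
t 0.05 pos [276.2 615.4 247.6] yaw [179.9  -0.  -24.2] F [-0.4  0.4 -0.1] w 87.6
d [664.2 634.9 148.8] rot [ 0.002  0.001 -0.921] q [ 1.44  0.36  0.01 -0.   -1.22 -0.29]
```

All keys are required in every row.

Call:
jog_arm --targets '[{"dx": 20, "dy": 20, "dz": 5, "rx": 0, "ry": 0, "rz": 0, "gripper": 0}, {"dx": 48, "dy": 46, "dz": 15, "rx": 0, "ry": 0, "rz": 0, "gripper": 0}, {"dx": 76, "dy": 73, "dz": 25, "rx": 0, "ry": 0, "rz": 0, "gripper": 0}, {"dx": 104, "dy": 100, "dz": 35, "rx": 0, "ry": 0, "rz": 0, "gripper": 0}, {"dx": 132, "dy": 127, "dz": 45, "rx": 0, "ry": 0, "rz": 0, "gripper": 0}, {"dx": 160, "dy": 154, "dz": 50, "rx": 0, "ry": 0, "rz": 0, "gripper": 0}, {"dx": 188, "dy": 180, "dz": 50, "rx": 0, "ry": 0, "rz": 0, "gripper": 0}, {"dx": 216, "dy": 206, "dz": 50, "rx": 0, "ry": 0, "rz": 0, "gripper": 0}]'

```text
t: 0.72
eef_pos: [0.389, 0.3371, 0.1978]
ee_rot: [3.14, 0.0, -0.421]
force: [0.9, 0.2, 0.1]
width: 0.0878
gripper_force: 0.0
```

```bash
python3 go.py 622 -236 150 28.6
```

```text
t 0.72 pos [389.  337.1 197.8] yaw [179.9   0.  -24.1] F [0.9 0.2 0.1] w 87.8
d [447.1 427.6  48.3] rot [ 0.001  0.001 -0.921] q [ 1.1   0.14 -0.41 -0.   -1.03  0.05]
```

Call:
jog_arm --targets '[{"dx": 28, "dy": 27, "dz": 5, "rx": 0, "ry": 0, "rz": 0, "gripper": 0}, {"dx": 56, "dy": 54, "dz": 15, "rx": 0, "ry": 0, "rz": 0, "gripper": 0}, {"dx": 84, "dy": 80, "dz": 25, "rx": 0, "ry": 0, "rz": 0, "gripper": 0}, {"dx": 112, "dy": 107, "dz": 35, "rx": 0, "ry": 0, "rz": 0, "gripper": 0}, {"dx": 140, "dy": 134, "dz": 45, "rx": 0, "ry": 0, "rz": 0, "gripper": 0}, {"dx": 168, "dy": 161, "dz": 48, "rx": 0, "ry": 0, "rz": 0, "gripper": 0}, {"dx": 196, "dy": 187, "dz": 48, "rx": 0, "ry": 0, "rz": 0, "gripper": 0}, {"dx": 224, "dy": 214, "dz": 48, "rx": 0, "ry": 0, "rz": 0, "gripper": 0}]'

```text
t: 1.38
eef_pos: [0.5058, 0.0505, 0.15]
ee_rot: [3.141, 0.001, -0.422]
force: [1.5, 0.2, 1.0]
width: 0.0875
gripper_force: 0.0
```

Call:
jog_arm --targets '[{"dx": 28, "dy": 27, "dz": 0, "rx": 0, "ry": 0, "rz": -0.115, "gripper": 0}, {"dx": 56, "dy": 54, "dz": 0, "rx": 0, "ry": 0, "rz": -0.23, "gripper": 0}, {"dx": 84, "dy": 80, "dz": 0, "rx": 0, "ry": 0, "rz": -0.345, "gripper": 0}, {"dx": 112, "dy": 107, "dz": 0, "rx": 0, "ry": 0, "rz": -0.46, "gripper": 0}, {"dx": 140, "dy": 134, "dz": 0, "rx": 0, "ry": 0, "rz": -0.575, "gripper": 0}, {"dx": 168, "dy": 161, "dz": 0, "rx": 0, "ry": 0, "rz": -0.69, "gripper": 0}, {"dx": 196, "dy": 187, "dz": 0, "rx": 0, "ry": 0, "rz": -0.805, "gripper": 0}, {"dx": 222, "dy": 213, "dz": 0, "rx": 0, "ry": 0, "rz": -0.92, "gripper": 0}]'

```text
t: 2.05
eef_pos: [0.6206, -0.2324, 0.15]
ee_rot: [-3.141, 0.001, 0.498]
force: [0.9, 1.2, -0.2]
width: 0.0881
gripper_force: 0.0
```

```bash
python3 go.py 622 -236 150 28.6; python3 - <<'E'
from h import *
f=arm.grab_frame("wrist"); save(f,"w1.png"); W=world(f)
P=np.array([.622,-.236,.025,1]); c=np.array(f["view"])@P; u=int(f["fx"]*c[0]/c[2]+f["cx"]); v=int(f["fy"]*c[1]/c[2]+f["cy"]); print(u,v)
if 0<=u<512 and 0<=v<384: print(W[v,u], rect(W,None,(u,v),.015,.04,r=400))
E
```

```text
t 2.05 pos [ 620.6 -232.4  150. ] yaw [-180.     0.    28.6] F [ 0.9  1.2 -0.2] w 88.1
d [-0.5  3.9 -0. ] rot [-0.001  0.001 -0.001] q [-0.06  0.41 -0.14 -0.   -1.02  2.13]
256 191
[ 0.62182172 -0.23519131  0.02479597] (array([ 621.4, -236.3]), 95.7, 60.1, 28.9, np.float64(25.3))
```

Call:
jog_arm --targets '[{"dx": -1, "dy": 4, "dz": 20, "rx": 0, "ry": 0, "rz": 0, "gripper": 0}, {"dx": -1, "dy": 4, "dz": 45, "rx": 0, "ry": 0, "rz": 0, "gripper": 0}, {"dx": -1, "dy": 4, "dz": 70, "rx": 0, "ry": 0, "rz": 0, "gripper": 0}, {"dx": -1, "dy": 4, "dz": 92, "rx": 0, "ry": 0, "rz": 0, "gripper": 0}, {"dx": -1, "dy": 4, "dz": 106, "rx": 0, "ry": 0, "rz": 0, "gripper": 0}, {"dx": -1, "dy": 4, "dz": 113, "rx": 0, "ry": 0, "rz": 0, "gripper": 0}, {"dx": -1, "dy": 4, "dz": 113, "rx": 0, "ry": 0, "rz": 0, "gripper": 0}, {"dx": -1, "dy": 4, "dz": 113, "rx": 0, "ry": 0, "rz": 0, "gripper": 0}]'

```text
t: 2.77
eef_pos: [0.6215, -0.2346, 0.0376]
ee_rot: [-3.142, 0.001, 0.493]
force: [0.6, -0.3, 0.7]
width: 0.0874
gripper_force: 0.0
```

Call:
jog_arm --force 15 --targets '[{"dx": 0, "dy": 0, "dz": 0, "rx": 0, "ry": 0, "rz": 0, "gripper": 0.2}, {"dx": 0, "dy": 0, "dz": 0, "rx": 0, "ry": 0, "rz": 0, "gripper": 0.3}, {"dx": 0, "dy": 0, "dz": 0, "rx": 0, "ry": 0, "rz": 0, "gripper": 0.5}, {"dx": 0, "dy": 0, "dz": 0, "rx": 0, "ry": 0, "rz": 0, "gripper": 0.5}, {"dx": 0, "dy": 0, "dz": 0, "rx": 0, "ry": 0, "rz": 0, "gripper": 0.5}, {"dx": 0, "dy": 0, "dz": 0, "rx": 0, "ry": 0, "rz": 0, "gripper": 0.5}, {"dx": 0, "dy": 0, "dz": 0, "rx": 0, "ry": 0, "rz": 0, "gripper": 0.5}, {"dx": 0, "dy": 0, "dz": 0, "rx": 0, "ry": 0, "rz": 0, "gripper": 0.5}]'

```text
t: 3.43
eef_pos: [0.6217, -0.2346, 0.0382]
ee_rot: [3.141, -0.001, 0.493]
force: [-1.2, 1.5, 6.0]
width: 0.0592
gripper_force: 15.0
```

Call:
jog_arm --targets '[{"dx": 0, "dy": 0, "dz": -5, "rx": 0, "ry": 0, "rz": 0, "gripper": 0.5}, {"dx": 0, "dy": 0, "dz": -13, "rx": 0, "ry": 0, "rz": 0, "gripper": 0.5}, {"dx": 0, "dy": 0, "dz": -22, "rx": 0, "ry": 0, "rz": 0, "gripper": 0.5}, {"dx": 0, "dy": 0, "dz": -31, "rx": 0, "ry": 0, "rz": 0, "gripper": 0.5}, {"dx": 0, "dy": 0, "dz": -40, "rx": 0, "ry": 0, "rz": 0, "gripper": 0.5}, {"dx": 0, "dy": 0, "dz": -49, "rx": 0, "ry": 0, "rz": 0, "gripper": 0.5}, {"dx": 0, "dy": 0, "dz": -56, "rx": 0, "ry": 0, "rz": 0, "gripper": 0.5}, {"dx": 0, "dy": 0, "dz": -60, "rx": 0, "ry": 0, "rz": 0, "gripper": 0.5}]'

```text
t: 4.1
eef_pos: [0.622, -0.2347, 0.0992]
ee_rot: [3.141, -0.001, 0.492]
force: [0.8, 0.2, -0.1]
width: 0.0597
gripper_force: 15.0
```

```bash
python3 - <<'E'
from h import *
f=arm.grab_frame("wrist"); save(f,"w2.png"); W=world(f)
for lo in (.07,.06): print(rect(W,None,(256,191),lo,.1,r=400))
m=(W[...,2]>.065)&(W[...,2]<.1)&(np.hypot(W[...,0]-.6217,W[...,1]+.2346)<.027); p=W[m]
A=np.c_[p[:,:2],np.ones(len(p))]; print(len(p),np.linalg.lstsq(A,p[:,2],rcond=None)[0], p[:,2].mean())
E
python3 go.py 449.9 -29 98 -11.8
```

```text
(array([ 640.7, -225.5]), 91.5, 52.6, -61.5, np.float64(86.3))
(array([ 640.7, -225.5]), 91.5, 52.6, -61.5, np.float64(86.3))
4372 [-0.00070065  0.00096874  0.08696248] 0.08629840122821586
t 4.15 pos [ 622.1 -234.7   99.6] yaw [ 1.799e+02 -1.000e-01  2.820e+01] F [1.1 0.3 1.2] w 59.6
d [ -54.5 -262.7    1.1] rot [ 0.001 -0.002  0.698] q [-0.07  0.46 -0.19  0.   -0.91  2.13]
```

View pics/w2.png

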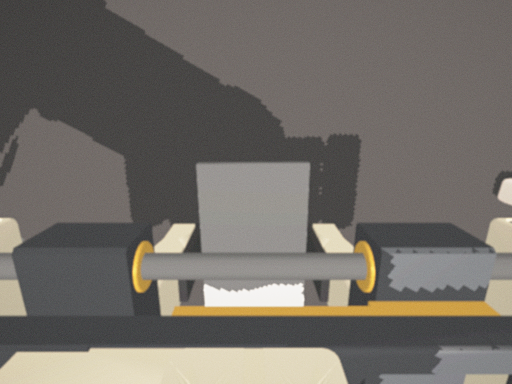

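The picture shows the sheet held flat and square between the fingers. Its front edge is at row 163, columns 197–308, and its top is 13 mm below the TCP. Now I carry it over the tray.

Call:
jog_arm --targets '[{"dx": -4, "dy": -20, "dz": 0, "rx": 0, "ry": 0, "rz": 0.05, "gripper": 0.5}, {"dx": -11, "dy": -56, "dz": 0, "rx": 0, "ry": 0, "rz": 0.15, "gripper": 0.5}, {"dx": -20, "dy": -96, "dz": 0, "rx": 0, "ry": 0, "rz": 0.25, "gripper": 0.5}, {"dx": -28, "dy": -136, "dz": 0, "rx": 0, "ry": 0, "rz": 0.36, "gripper": 0.5}, {"dx": -36, "dy": -176, "dz": 0, "rx": 0, "ry": 0, "rz": 0.47, "gripper": 0.5}, {"dx": -44, "dy": -213, "dz": 0, "rx": 0, "ry": 0, "rz": 0.57, "gripper": 0.5}, {"dx": -51, "dy": -243, "dz": 0, "rx": 0, "ry": 0, "rz": 0.65, "gripper": 0.5}, {"dx": -54.5, "dy": -263, "dz": 0, "rx": 0, "ry": 0, "rz": 0.7, "gripper": 0.5}]'

```text
t: 4.82
eef_pos: [0.4466, -0.0274, 0.0975]
ee_rot: [-3.142, 0.001, -0.212]
force: [-0.8, 0.5, -0.5]
width: 0.0595
gripper_force: 15.0
```

```bash
python3 go.py 449.9 -29 36.5 -11.8; python3 - <<'E'
from h import *
f=arm.grab_frame("wrist"); W=world(f)
m=(W[...,2]>.0145)&(W[...,2]<.022)&(W[...,0]>.44); p=W[m][:,:2]
# front edge and side edges of visible tray plate
t=np.radians(-11.8); q=(p-[.450,-.029])@np.array([[np.cos(t),-np.sin(t)],[np.sin(t),np.cos(t)]])*1000
print(len(q),np.percentile(q,[1,99],axis=0).round(1), cv2.minAreaRect((p*1000).astype(np.float32)))
E
```

```text
t 4.82 pos [446.6 -27.4  97.5] yaw [-180.     0.   -12.1] F [-0.8  0.5 -0.5] w 59.5
d [ 3.6  0.9 61. ] rot [-0.     0.001 -0.006] q [ 0.38  0.15 -0.67 -0.   -0.75  0.98]
6707 [[ -15.4 -189.6]
 [  82.3  153.3]] ((483.5950927734375, -50.74821472167969), (356.9447021484375, 70.93376159667969), 86.75341033935547)
```

Call:
jog_arm --targets '[{"dx": 2, "dy": 0.5, "dz": 8, "rx": 0, "ry": 0, "rz": 0, "gripper": 0.5}, {"dx": 4, "dy": 1, "dz": 18, "rx": 0, "ry": 0, "rz": 0, "gripper": 0.5}, {"dx": 4.5, "dy": 1, "dz": 30, "rx": 0, "ry": 0, "rz": 0, "gripper": 0.5}, {"dx": 4.5, "dy": 1, "dz": 40, "rx": 0, "ry": 0, "rz": 0, "gripper": 0.5}, {"dx": 4.5, "dy": 1, "dz": 48, "rx": 0, "ry": 0, "rz": 0, "gripper": 0.5}, {"dx": 4.5, "dy": 1, "dz": 53, "rx": 0, "ry": 0, "rz": 0, "gripper": 0.5}, {"dx": 4.5, "dy": 1, "dz": 56, "rx": 0, "ry": 0, "rz": 0, "gripper": 0.5}, {"dx": 4.5, "dy": 1, "dz": 57, "rx": 0, "ry": 0, "rz": 0, "gripper": 0.5}]'

```text
t: 5.53
eef_pos: [0.4532, -0.0308, 0.04]
ee_rot: [3.141, 0.001, -0.208]
force: [0.3, 1.2, 0.4]
width: 0.0594
gripper_force: 15.0
```

Call:
jog_arm --targets '[{"dx": 0, "dy": 0, "dz": 1, "rx": 0, "ry": 0, "rz": 0, "gripper": 0.5}, {"dx": 0, "dy": 0, "dz": 2, "rx": 0, "ry": 0, "rz": 0, "gripper": 0.5}, {"dx": 0, "dy": 0, "dz": 3, "rx": 0, "ry": 0, "rz": 0, "gripper": 0.5}, {"dx": 0, "dy": 0, "dz": 4, "rx": 0, "ry": 0, "rz": 0, "gripper": 0.5}, {"dx": 0, "dy": 0, "dz": 4, "rx": 0, "ry": 0, "rz": 0, "gripper": 0.5}, {"dx": 0, "dy": 0, "dz": 4, "rx": 0, "ry": 0, "rz": 0, "gripper": 0.5}, {"dx": 0, "dy": 0, "dz": 4, "rx": 0, "ry": 0, "rz": 0, "gripper": 0.5}, {"dx": 0, "dy": 0, "dz": 4, "rx": 0, "ry": 0, "rz": 0, "gripper": 0.5}]'

```text
t: 6.2
eef_pos: [0.4533, -0.0305, 0.0367]
ee_rot: [-3.141, -0.0, -0.208]
force: [-0.5, -0.1, -0.2]
width: 0.0595
gripper_force: 15.0
```

Call:
jog_arm --targets '[{"dx": -2, "dy": -1, "dz": 0, "rx": 0, "ry": 0, "rz": 0, "gripper": 0.5}, {"dx": -2, "dy": -1, "dz": 0.5, "rx": 0, "ry": 0, "rz": 0, "gripper": 0.5}, {"dx": -2, "dy": -1, "dz": 1, "rx": 0, "ry": 0, "rz": 0, "gripper": 0.5}, {"dx": -2, "dy": -1, "dz": 1, "rx": 0, "ry": 0, "rz": 0, "gripper": 0.5}, {"dx": -2, "dy": -1, "dz": 1, "rx": 0, "ry": 0, "rz": 0, "gripper": 0.25}, {"dx": -2, "dy": -1, "dz": 1, "rx": 0, "ry": 0, "rz": 0, "gripper": 0.2}, {"dx": -2, "dy": -1, "dz": 1, "rx": 0, "ry": 0, "rz": 0, "gripper": 0.1}, {"dx": -2, "dy": -1, "dz": 1, "rx": 0, "ry": 0, "rz": 0, "gripper": 0}]'

```text
t: 6.87
eef_pos: [0.4515, -0.0291, 0.0355]
ee_rot: [3.142, 0.0, -0.208]
force: [0.1, 0.9, -0.4]
width: 0.0782
gripper_force: 0.0
```

Call:
jog_arm --targets '[{"dx": 0, "dy": 0, "dz": 0, "rx": 0, "ry": 0, "rz": 0, "gripper": 0}, {"dx": 0, "dy": 0, "dz": 0, "rx": 0, "ry": 0, "rz": 0, "gripper": 0}, {"dx": 0, "dy": 0, "dz": -10, "rx": 0, "ry": 0, "rz": 0, "gripper": 0}, {"dx": 0, "dy": 0, "dz": -25, "rx": 0, "ry": 0, "rz": 0, "gripper": 0}, {"dx": 0, "dy": 0, "dz": -45, "rx": 0, "ry": 0, "rz": 0, "gripper": 0}, {"dx": 0, "dy": 0, "dz": -65, "rx": 0, "ry": 0, "rz": 0, "gripper": 0}, {"dx": 0, "dy": 0, "dz": -85, "rx": 0, "ry": 0, "rz": 0, "gripper": 0}, {"dx": 0, "dy": 0, "dz": -105, "rx": 0, "ry": 0, "rz": 0, "gripper": 0}]'

```text
t: 7.53
eef_pos: [0.4513, -0.0292, 0.1415]
ee_rot: [3.142, 0.0, -0.208]
force: [0.6, 0.4, -0.3]
width: 0.0878
gripper_force: 0.0
```

```bash
python3 go.py 427.8 290.5 150 -3.5; python3 - <<'E'
from h import *
f=arm.grab_frame("wrist"); save(f,"w3.png"); W=world(f)
P=np.array([.450,-.029,.023,1]); c=np.array(f["view"])@P; u=int(f["fx"]*c[0]/c[2]+f["cx"]); v=int(f["fy"]*c[1]/c[2]+f["cy"]); print(u,v)
print(W[v,u], rect(W,None,(u,v),.0195,.04,r=400), rect(W,None,(u,v),.006,.04,r=400))
m=(W[...,2]>.0195)&(W[...,2]<.03)&(np.hypot(W[...,0]-.45,W[...,1]+.029)<.04); p=W[m]
print(np.linalg.lstsq(np.c_[p[:,:2],np.ones(len(p))],p[:,2],rcond=None)[0],p[:,2].mean())
E
```

```text
t 7.53 pos [451.3 -29.2 141.5] yaw [180.    0.  -11.9] F [ 0.6  0.4 -0.3] w 87.8
d [ -88.9 -308.    -8.5] rot [ 0.     0.    -0.147] q [ 0.37  0.09 -0.61 -0.   -0.87  0.99]
252 194
[ 0.45097006 -0.02847028  0.02353009] (array([450.7, -29.6]), 96.0, 60.2, -11.4, np.float64(23.2)) (array([448.8, -29.1]), 106.1, 70.2, -11.2, np.float64(23.1))
[-0.0007537 -0.0012747  0.0235567] 0.0232543179187706
```

View pics/w3.png

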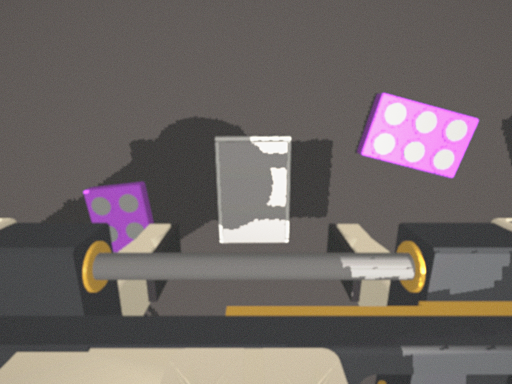

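The picture shows the sheet lying flat and square on the tray plate, around (253,190), with the top at 23.2 mm and 2 mm off centre. Now I move to the upper plate.

Call:
jog_arm --targets '[{"dx": -6, "dy": -20, "dz": 0, "rx": 0, "ry": 0, "rz": -0.01, "gripper": 0}, {"dx": -16, "dy": -55, "dz": 0, "rx": 0, "ry": 0, "rz": -0.03, "gripper": 0}, {"dx": -27, "dy": -92, "dz": 0, "rx": 0, "ry": 0, "rz": -0.05, "gripper": 0}, {"dx": -38, "dy": -130, "dz": 0, "rx": 0, "ry": 0, "rz": -0.07, "gripper": 0}, {"dx": -49, "dy": -168, "dz": 0, "rx": 0, "ry": 0, "rz": -0.09, "gripper": 0}, {"dx": -60, "dy": -206, "dz": 0, "rx": 0, "ry": 0, "rz": -0.11, "gripper": 0}, {"dx": -71, "dy": -244, "dz": 0, "rx": 0, "ry": 0, "rz": -0.13, "gripper": 0}, {"dx": -81, "dy": -280, "dz": 0, "rx": 0, "ry": 0, "rz": -0.147, "gripper": 0}]'

```text
t: 8.25
eef_pos: [0.4293, 0.2637, 0.1405]
ee_rot: [-3.141, -0.0, -0.059]
force: [1.0, 0.4, -0.1]
width: 0.088
gripper_force: 0.0
```

```bash
python3 - <<'E'
from h import *
f=arm.grab_frame("wrist"); save(f,"w4.png"); W=world(f)
P=np.array([.428,.2905,.014,1]); c=np.array(f["view"])@P; u=int(f["fx"]*c[0]/c[2]+f["cx"]); v=int(f["fy"]*c[1]/c[2]+f["cy"]); print(u,v)
print(W[v,u], rect(W,None,(u,v),.006,.02,r=400))
E
python3 go.py 427.8 290.5 26 -3.5
```

```text
224 193
[0.429195   0.29088091 0.0149274 ] (array([426.7, 290.7]), 92.1, 56.0, -3.4, np.float64(14.5))
t 8.3 pos [430.8 269.3 140.9] yaw [-1.799e+02 -1.000e-01 -3.200e+00] F [2.3 6.9 2.2] w 87.7
d [ -4.4 -20.7 115. ] rot [-0.003 -0.003  0.005] q [ 0.95  0.18 -0.5   0.   -0.88  0.57]
```

Call:
jog_arm --targets '[{"dx": -2, "dy": -12, "dz": 5, "rx": 0, "ry": 0, "rz": 0, "gripper": 0}, {"dx": -4, "dy": -22, "dz": 15, "rx": 0, "ry": 0, "rz": 0, "gripper": 0}, {"dx": -4, "dy": -26, "dz": 27, "rx": 0, "ry": 0, "rz": 0, "gripper": 0}, {"dx": -4, "dy": -26, "dz": 40, "rx": 0, "ry": 0, "rz": 0, "gripper": 0}, {"dx": -4, "dy": -26, "dz": 50, "rx": 0, "ry": 0, "rz": 0, "gripper": 0}, {"dx": -4, "dy": -26, "dz": 57, "rx": 0, "ry": 0, "rz": 0, "gripper": 0}, {"dx": -4, "dy": -26, "dz": 60, "rx": 0, "ry": 0, "rz": 0, "gripper": 0}, {"dx": -4, "dy": -26, "dz": 60, "rx": 0, "ry": 0, "rz": 0, "gripper": 0}]'

```text
t: 8.97
eef_pos: [0.4274, 0.2869, 0.0797]
ee_rot: [3.14, 0.001, -0.062]
force: [0.0, -0.0, 1.1]
width: 0.0878
gripper_force: 0.0
```

```bash
python3 go.py 427 290.6 26 -3.4
```

```text
t 8.97 pos [427.4 286.9  79.7] yaw [179.9   0.   -3.5] F [ 0.  -0.   1.1] w 87.8
d [-0.6 -3.7 53.7] rot [ 0.001  0.001 -0.002] q [ 0.97  0.28 -0.55 -0.   -0.74  0.54]
```

Call:
jog_arm --targets '[{"dx": -0.5, "dy": -3.5, "dz": 8, "rx": 0, "ry": 0, "rz": 0, "gripper": 0}, {"dx": -0.5, "dy": -3.5, "dz": 22, "rx": 0, "ry": 0, "rz": 0, "gripper": 0}, {"dx": -0.5, "dy": -3.5, "dz": 36, "rx": 0, "ry": 0, "rz": 0, "gripper": 0}, {"dx": -0.5, "dy": -3.5, "dz": 45, "rx": 0, "ry": 0, "rz": 0, "gripper": 0}, {"dx": -0.5, "dy": -3.5, "dz": 51, "rx": 0, "ry": 0, "rz": 0, "gripper": 0}, {"dx": -0.5, "dy": -3.5, "dz": 53.5, "rx": 0, "ry": 0, "rz": 0, "gripper": 0}, {"dx": -0.5, "dy": -3.5, "dz": 53.5, "rx": 0, "ry": 0, "rz": 0, "gripper": 0}, {"dx": -0.5, "dy": -3.5, "dz": 53.5, "rx": 0, "ry": 0, "rz": 0, "gripper": 0}]'

```text
t: 9.63
eef_pos: [0.4275, 0.2916, 0.0274]
ee_rot: [-3.141, -0.0, -0.061]
force: [-0.8, -0.3, 0.1]
width: 0.0876
gripper_force: 0.0
```

Call:
jog_arm --force 35 --targets '[{"dx": 0, "dy": 0, "dz": 0, "rx": 0, "ry": 0, "rz": 0, "gripper": 0.2}, {"dx": 0, "dy": 0, "dz": 0, "rx": 0, "ry": 0, "rz": 0, "gripper": 0.3}, {"dx": 0, "dy": 0, "dz": 0, "rx": 0, "ry": 0, "rz": 0, "gripper": 0.4}, {"dx": 0, "dy": 0, "dz": 0, "rx": 0, "ry": 0, "rz": 0, "gripper": 0.6}, {"dx": 0, "dy": 0, "dz": 0, "rx": 0, "ry": 0, "rz": 0, "gripper": 0.6}, {"dx": 0, "dy": 0, "dz": 0, "rx": 0, "ry": 0, "rz": 0, "gripper": 0.6}, {"dx": 0, "dy": 0, "dz": 0, "rx": 0, "ry": 0, "rz": 0, "gripper": 0.6}, {"dx": 0, "dy": 0, "dz": 0, "rx": 0, "ry": 0, "rz": 0, "gripper": 0.6}]'

```text
t: 10.3
eef_pos: [0.4273, 0.2913, 0.0272]
ee_rot: [-3.142, -0.0, -0.061]
force: [-1.8, -0.1, 2.9]
width: 0.0553
gripper_force: 35.0
```

```bash
python3 go.py 427 290.6 26 -3.4
```

```text
t 10.3 pos [427.3 291.3  27.2] yaw [-180.    -0.    -3.5] F [-1.8 -0.1  2.9] w 55.3
d [-0.3  0.7  1.2] rot [-0.    -0.    -0.001] q [ 0.98  0.36 -0.59  0.   -0.62  0.53]
```

Call:
jog_arm --targets '[{"dx": 0, "dy": 0, "dz": -2, "rx": 0, "ry": 0, "rz": 0, "gripper": 0.6}, {"dx": 0, "dy": 0, "dz": -6, "rx": 0, "ry": 0, "rz": 0, "gripper": 0.6}, {"dx": 0, "dy": 0, "dz": -12, "rx": 0, "ry": 0, "rz": 0, "gripper": 0.6}, {"dx": 0, "dy": 0, "dz": -19, "rx": 0, "ry": 0, "rz": 0, "gripper": 0.6}, {"dx": 0, "dy": 0, "dz": -26, "rx": 0, "ry": 0, "rz": 0, "gripper": 0.6}, {"dx": 0, "dy": 0, "dz": -32, "rx": 0, "ry": 0, "rz": 0, "gripper": 0.6}, {"dx": 0, "dy": 0, "dz": -36, "rx": 0, "ry": 0, "rz": 0, "gripper": 0.6}, {"dx": 0, "dy": 0, "dz": -38, "rx": 0, "ry": 0, "rz": 0, "gripper": 0.6}]'

```text
t: 10.97
eef_pos: [0.4275, 0.2916, 0.0661]
ee_rot: [-3.14, -0.001, -0.061]
force: [1.0, 0.6, -1.8]
width: 0.0553
gripper_force: 35.0
```

```bash
python3 go.py 450 -29.2 65 -11.4; python3 - <<'E'
from h import *
f=arm.grab_frame("wrist"); save(f,"w5.png"); W=world(f)
m=(W[...,2]>.03)&(W[...,2]<.06)&(np.hypot(W[...,0]-.445,W[...,1]-.291)<.027); p=W[m]
print(len(p),np.linalg.lstsq(np.c_[p[:,:2],np.ones(len(p))],p[:,2],rcond=None)[0],np.percentile(p[:,2],[50,90]),p[:,0].max())
E
```

```text
t 10.97 pos [427.5 291.6  66.1] yaw [-179.9   -0.    -3.5] F [ 1.   0.6 -1.8] w 55.3
d [ 41.9 318.9   0.7] rot [-0.001 -0.001  0.138] q [ 0.98  0.3  -0.56  0.   -0.71  0.53]
6800 [-0.00248075 -0.00077113  0.05482463] [0.0535035  0.05434546] 0.4719382298911021
```

View pics/w5.png

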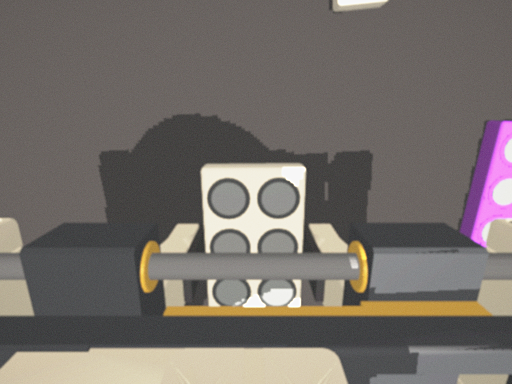

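The picture shows the six-well plate held level and square. Its front edge is at row 165, columns 203–305, and its underside is at about 39 mm. I carry it low to the stack.

Call:
jog_arm --targets '[{"dx": 1, "dy": 8, "dz": 0, "rx": 0, "ry": 0, "rz": 0, "gripper": 0.6}, {"dx": 3, "dy": 24, "dz": 0, "rx": 0, "ry": 0, "rz": 0, "gripper": 0.6}, {"dx": 6, "dy": 46, "dz": 0, "rx": 0, "ry": 0, "rz": 0, "gripper": 0.6}, {"dx": 9, "dy": 70, "dz": 0, "rx": 0, "ry": 0, "rz": 0, "gripper": 0.6}, {"dx": 12, "dy": 94, "dz": 0, "rx": 0, "ry": 0, "rz": 0, "gripper": 0.6}, {"dx": 15, "dy": 118, "dz": 0, "rx": 0, "ry": 0, "rz": 0, "gripper": 0.6}, {"dx": 18, "dy": 142, "dz": 0, "rx": 0, "ry": 0, "rz": 0, "gripper": 0.6}, {"dx": 22, "dy": 166, "dz": 0, "rx": 0, "ry": 0, "rz": 0, "gripper": 0.6}]'

```text
t: 11.68
eef_pos: [0.4382, 0.1217, 0.0647]
ee_rot: [3.141, 0.001, -0.061]
force: [0.3, 0.2, -2.3]
width: 0.0556
gripper_force: 35.0
```

Call:
jog_arm --targets '[{"dx": 3, "dy": 24, "dz": 0, "rx": 0, "ry": 0, "rz": 0.02, "gripper": 0.6}, {"dx": 6, "dy": 48, "dz": 0, "rx": 0, "ry": 0, "rz": 0.04, "gripper": 0.6}, {"dx": 9, "dy": 72, "dz": 0, "rx": 0, "ry": 0, "rz": 0.06, "gripper": 0.6}, {"dx": 12, "dy": 96, "dz": 0, "rx": 0, "ry": 0, "rz": 0.08, "gripper": 0.6}, {"dx": 15, "dy": 118, "dz": 0, "rx": 0, "ry": 0, "rz": 0.1, "gripper": 0.6}, {"dx": 18, "dy": 136, "dz": 0, "rx": 0, "ry": 0, "rz": 0.12, "gripper": 0.6}, {"dx": 20, "dy": 148, "dz": 0, "rx": 0, "ry": 0, "rz": 0.13, "gripper": 0.6}, {"dx": 20, "dy": 153, "dz": 0, "rx": 0, "ry": 0, "rz": 0.138, "gripper": 0.6}]'

```text
t: 12.35
eef_pos: [0.4487, -0.0321, 0.0646]
ee_rot: [3.141, 0.001, -0.201]
force: [0.3, 0.6, -2.1]
width: 0.0553
gripper_force: 35.0
```

Call:
jog_arm --targets '[{"dx": 0, "dy": 0, "dz": 0, "rx": 0, "ry": 0, "rz": 0, "gripper": 0.6}, {"dx": 0, "dy": 0, "dz": 0, "rx": 0, "ry": 0, "rz": 0, "gripper": 0.6}, {"dx": 0, "dy": 0, "dz": 0, "rx": 0, "ry": 0, "rz": 0, "gripper": 0.6}, {"dx": 0, "dy": 0, "dz": 0, "rx": 0, "ry": 0, "rz": 0, "gripper": 0.6}, {"dx": 0, "dy": 0, "dz": 0, "rx": 0, "ry": 0, "rz": 0, "gripper": 0.6}, {"dx": 0, "dy": 0, "dz": 0, "rx": 0, "ry": 0, "rz": 0, "gripper": 0.6}, {"dx": 0, "dy": 0, "dz": 0, "rx": 0, "ry": 0, "rz": 0, "gripper": 0.6}, {"dx": 0, "dy": 0, "dz": 0, "rx": 0, "ry": 0, "rz": 0, "gripper": 0.6}]'

```text
t: 13.02
eef_pos: [0.4499, -0.0294, 0.0651]
ee_rot: [3.142, 0.0, -0.198]
force: [0.1, 0.3, -2.2]
width: 0.0552
gripper_force: 35.0
```

```bash
python3 go.py 450.2 -29.2 50.5 -11.5
```

```text
t 13.02 pos [449.9 -29.4  65.1] yaw [180.    0.  -11.4] F [ 0.1  0.3 -2.2] w 55.2
d [ 0.3 -0.2 14.6] rot [0.    0.    0.003] q [ 0.37  0.21 -0.7  -0.   -0.66  1.  ]
```

Right above the stack. Lower slowly.

Call:
jog_arm --targets '[{"dx": 0, "dy": 0, "dz": 2, "rx": 0, "ry": 0, "rz": 0, "gripper": 0.6}, {"dx": 0, "dy": 0, "dz": 5, "rx": 0, "ry": 0, "rz": 0, "gripper": 0.6}, {"dx": 0, "dy": 0, "dz": 8, "rx": 0, "ry": 0, "rz": 0, "gripper": 0.6}, {"dx": 0, "dy": 0, "dz": 10, "rx": 0, "ry": 0, "rz": 0, "gripper": 0.6}, {"dx": 0, "dy": 0, "dz": 11.5, "rx": 0, "ry": 0, "rz": 0, "gripper": 0.6}, {"dx": 0, "dy": 0, "dz": 12.5, "rx": 0, "ry": 0, "rz": 0, "gripper": 0.6}, {"dx": 0, "dy": 0, "dz": 13.5, "rx": 0, "ry": 0, "rz": 0, "gripper": 0.6}, {"dx": 0, "dy": 0, "dz": 14, "rx": 0, "ry": 0, "rz": 0, "gripper": 0.6}]'

```text
t: 13.68
eef_pos: [0.4498, -0.0297, 0.0509]
ee_rot: [3.142, 0.0, -0.199]
force: [0.9, 0.0, -2.2]
width: 0.0555
gripper_force: 35.0
```

Call:
jog_arm --targets '[{"dx": 0, "dy": 0, "dz": 0.3, "rx": 0, "ry": 0, "rz": 0, "gripper": 0.6}, {"dx": 0, "dy": 0, "dz": 0.6, "rx": 0, "ry": 0, "rz": 0, "gripper": 0.6}, {"dx": 0, "dy": 0, "dz": 0.8, "rx": 0, "ry": 0, "rz": 0, "gripper": 0.6}, {"dx": 0, "dy": 0, "dz": 0.8, "rx": 0, "ry": 0, "rz": 0, "gripper": 0.6}, {"dx": 0, "dy": 0, "dz": 0.8, "rx": 0, "ry": 0, "rz": 0, "gripper": 0.6}, {"dx": 0, "dy": 0, "dz": 0.8, "rx": 0, "ry": 0, "rz": 0, "gripper": 0.6}, {"dx": 0, "dy": 0, "dz": 0.8, "rx": 0, "ry": 0, "rz": 0, "gripper": 0.6}, {"dx": 0, "dy": 0, "dz": 0.8, "rx": 0, "ry": 0, "rz": 0, "gripper": 0.6}]'

```text
t: 14.35
eef_pos: [0.4499, -0.0297, 0.0503]
ee_rot: [-3.142, -0.0, -0.199]
force: [-0.2, -0.2, -2.5]
width: 0.0555
gripper_force: 35.0
```

Call:
jog_arm --targets '[{"dx": 0, "dy": 0, "dz": 0.2, "rx": 0, "ry": 0, "rz": 0, "gripper": 0.6}, {"dx": 0, "dy": 0, "dz": 0.4, "rx": 0, "ry": 0, "rz": 0, "gripper": 0.6}, {"dx": 0, "dy": 0, "dz": 0.6, "rx": 0, "ry": 0, "rz": 0, "gripper": 0.6}, {"dx": 0, "dy": 0, "dz": 0.8, "rx": 0, "ry": 0, "rz": 0, "gripper": 0.6}, {"dx": 0, "dy": 0, "dz": 0.8, "rx": 0, "ry": 0, "rz": 0, "gripper": 0.6}, {"dx": 0, "dy": 0, "dz": 0.8, "rx": 0, "ry": 0, "rz": 0, "gripper": 0.6}, {"dx": 0, "dy": 0, "dz": 0.8, "rx": 0, "ry": 0, "rz": 0, "gripper": 0.6}, {"dx": 0, "dy": 0, "dz": 0.8, "rx": 0, "ry": 0, "rz": 0, "gripper": 0.6}]'

```text
t: 15.02
eef_pos: [0.4499, -0.0296, 0.0502]
ee_rot: [-3.142, -0.0, -0.198]
force: [-4.7, 1.1, 11.2]
width: 0.0551
gripper_force: 35.0
```

Contact (11 N). Release and retreat.

Call:
jog_arm --targets '[{"dx": 0, "dy": 0, "dz": -0.4, "rx": 0, "ry": 0, "rz": 0, "gripper": 0.6}, {"dx": 0, "dy": 0, "dz": -0.4, "rx": 0, "ry": 0, "rz": 0, "gripper": 0.35}, {"dx": 0, "dy": 0, "dz": -0.4, "rx": 0, "ry": 0, "rz": 0, "gripper": 0.3}, {"dx": 0, "dy": 0, "dz": -0.4, "rx": 0, "ry": 0, "rz": 0, "gripper": 0.2}, {"dx": 0, "dy": 0, "dz": -0.4, "rx": 0, "ry": 0, "rz": 0, "gripper": 0.1}, {"dx": 0, "dy": 0, "dz": -0.4, "rx": 0, "ry": 0, "rz": 0, "gripper": 0}, {"dx": 0, "dy": 0, "dz": -0.4, "rx": 0, "ry": 0, "rz": 0, "gripper": 0}, {"dx": 0, "dy": 0, "dz": -0.4, "rx": 0, "ry": 0, "rz": 0, "gripper": 0}]'

```text
t: 15.68
eef_pos: [0.4499, -0.0297, 0.0498]
ee_rot: [3.142, 0.0, -0.199]
force: [0.3, -0.4, 0.1]
width: 0.0857
gripper_force: 0.0
```

Call:
jog_arm --targets '[{"dx": 0, "dy": 0, "dz": -3, "rx": 0, "ry": 0, "rz": 0, "gripper": 0}, {"dx": 0, "dy": 0, "dz": -10, "rx": 0, "ry": 0, "rz": 0, "gripper": 0}, {"dx": 0, "dy": 0, "dz": -25, "rx": 0, "ry": 0, "rz": 0, "gripper": 0}, {"dx": 0, "dy": 0, "dz": -45, "rx": 0, "ry": 0, "rz": 0, "gripper": 0}, {"dx": 0, "dy": 0, "dz": -65, "rx": 0, "ry": 0, "rz": 0, "gripper": 0}, {"dx": 0, "dy": 0, "dz": -80, "rx": 0, "ry": 0, "rz": 0, "gripper": 0}, {"dx": 0, "dy": 0, "dz": -90, "rx": 0, "ry": 0, "rz": 0, "gripper": 0}, {"dx": 0, "dy": 0, "dz": -95, "rx": 0, "ry": 0, "rz": 0, "gripper": 0}]'

```text
t: 16.35
eef_pos: [0.4507, -0.0295, 0.1471]
ee_rot: [-3.14, -0.003, -0.198]
force: [0.1, 0.8, -0.1]
width: 0.0874
gripper_force: 0.0
```

```bash
python3 - <<'E'
from h import *
f=arm.grab_frame("wrist"); save(f,"w6.png"); W=world(f)
P=np.array([.450,-.029,.037,1]); c=np.array(f["view"])@P; u=int(f["fx"]*c[0]/c[2]+f["cx"]); v=int(f["fy"]*c[1]/c[2]+f["cy"])
print(u,v,rect(W,None,(u,v),.03,.05,r=400), rect(W,None,(u,v),.0195,.05,r=400), rect(W,None,(u,v),.006,.05,r=400))
m=(W[...,2]>.03)&(W[...,2]<.05)&(np.hypot(W[...,0]-.45,W[...,1]+.029)<.04); p=W[m]
print(np.linalg.lstsq(np.c_[p[:,:2],np.ones(len(p))],p[:,2],rcond=None)[0],p[:,2].mean())
E
```

```text
252 197 (array([449.2, -30.2]), 92.0, 56.0, -11.1, np.float64(37.5)) (array([450.8, -29.3]), 95.2, 59.6, -11.5, np.float64(37.4)) (array([449. , -29.1]), 105.1, 70.1, -11.3, np.float64(37.3))
[-0.0001805  -0.00052068  0.0376442 ] 0.03757850248958958
```

View pics/w6.png

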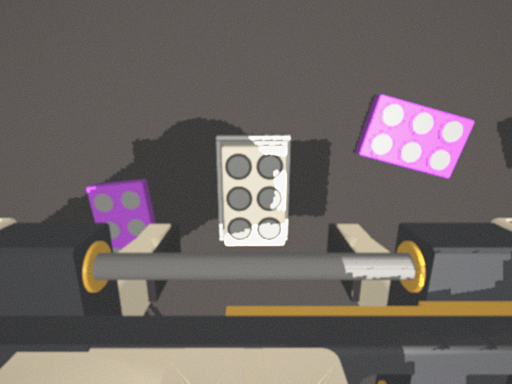

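The picture shows the upper plate, around (253,195), flat and aligned on the sheet within 2 mm. Its top is at 37.5 mm, as expected, and the gripper is clear. I hand the job in.

```bash
python3 -c "
from station import arm
print(arm.job_done())"
```

```text
the job is handed in; nothing more can be done
None
```

The long sheet lies flat on the tray plate and the white six-well plate lies flat on the sheet, both within about 2 mm and 1° of the tray plate; everything is released and I handed the job in at about 16 s, but no verdict came back.

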